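# Teach the dosing unit its reach

## Task

Teach the dosing unit its reach over the beaker: press the green key to wake it, then the yellow key to put it in teach mode, one key at a time. Then press the blue lock button until the spring-loaded boom pops out of its catch, take the boom by the black grip post at its end and draw it out until its black pointer stands within the width of the red marker on the scale. Finish still holding the post there, so that the unit can store the position; leave the red stop key and the red marker alone, and do not disturb the beaker, the vial or the dish.

Things in the scene. Friction and masses are not known exactly. Their poses are not given: they have to be found in the camera images.
- dosing_unit: white dosing unit, fixed, 150 (x) x 170 (y) x 101 mm high; origin: centre of its underside on the table. Its -x side (pump head, display) faces the robot; the boom lies along its y axis and runs out to its -y. Boom sleeve on top at x = 35 mm, 38 mm wide, its top at z = 134 mm; drip tray below the boom out to y = -255 mm. Directions below are in its frame
- key_green (a joint): green wake key: 0 up, 0.005 m fully pressed (straight down); about 4 N fully down; springs back when let go; counts as pressed beyond 0.0035
- key_green_top (a point): centre of the top of the green key's round cap, 20 mm across; left of the three keys seen from the robot (key spacing 52 mm), on the unit's top near its front edge
- key_yellow (a joint): yellow teach key, works like the green one
- key_yellow_top (a point): centre of the top of the yellow key's cap, middle key
- key_red (a joint): red stop key, works like the others; not to be pressed
- key_red_top (a point): centre of the top of the red key's cap, right-hand key
- lock_button (a joint): blue lock button: 0 up, 0.007 m fully pressed (straight down); 1.5 N starts it, 5 N holds it fully down, it springs back; while up, its tooth keeps the boom home; from about 0.004 m on the tooth is clear and a spring pops the boom out 16 to 20 mm within half a second, after which the button may be let go
- lock_top (a point): centre of the top of the blue lock button, 21 mm across, on the grey block at the mouth of the sleeve
- boom (a joint): extension of the boom: 0 home and locked, 0.1 m the end of its travel, grows as it runs out along the unit's -y. Its spring (80 N/m) rests at 0.020 m: beyond that it pulls the boom back (about 5 N at 0.085 m), so the boom must be held
- grip_post (a point): grip point on the black upright round post, 20 mm across, on the grey block (30 x 32 x 30 mm) at the end of the boom; the point is on the post's axis, 160 mm above the table, 16 mm below the post's top, 25 mm above the block's top. 70 mm from the lock button when the boom is home. The nozzle below the block ends 88 mm above the table, over the beaker's rim
- marker (a joint): setting of the red marker: the boom extension (m) at which the pointer stands exactly at the marker; 0.045 to 0.085; stays where it is unless pushed
- marker_line (a point): white line in the middle of the red marker clip, 8 mm wide along y, on the front edge of the white scale on top of the sleeve; axes as the unit's
- pointer_tip (a point): tip of the black pointer that moves with the boom along the white scale (ticks every 5 mm); it stands at the marker when its y in the unit's frame equals that of marker_line; tip 2.5 mm wide
- beaker_centre (a point): clear plastic beaker, 57 mm across, 70 mm high, loose on the drip tray below the nozzle's path; point half-way up on its axis
- vial_centre (a point): amber vial with black cap, 38 mm across, 99 mm high, loose on the table left of the unit; point half-way up
- dish_centre (a point): petri dish, 72 mm across, 15 mm high, loose on the table in front of the unit; point at its centre
There are look-alikes about, which are no part of the job. What is shaped like the part that bears beaker_centre but turquoise is not meant.

How it is judged:
By the outcome, as a careful person would: the job done as asked, in the order asked, and still so for the second after the job is handed in, while the arm keeps its last pose, push and grip.
It also fails if it takes over 51 s, if anything falls off the work surface, if the arm or the gripper's body presses on something with over 40 N, if the wrist force passes 120 N, or if a joint passes its speed limit or range.

## Robot

A 7-joint arm with a two-finger parallel gripper is mounted at the origin on a cart in front of the work surface, level with it; the furniture and walls round the work are solid. World frame = base frame: x ahead of the robot, y to its left, z up, the work surface at z = 0. Lengths are in m, angles in rad, forces in N, time in s.
With the tool pointing down it reaches from about 0.425 to 0.825 m from the base axis. Payload 3.6 kg.
Tool frame: the origin (TCP) lies where the fingers leave the gripper's body, on its centre line; the fingertips stand 73 mm ahead of it and the grasp point (between the pads) lies 54 mm ahead of it; x points along the fingers, y is the direction in which the jaws open and shut, and the axes are right-handed (so a half turn about x gives the same grasp; the last joint's range is limited). The gripper opens to 85 mm and grips with 20 to 120 N. Pads are 22 mm wide; open, the fingers measure 114 mm over their backs; the gripper's body (76 mm by 85 mm) begins 54 mm behind the grasp point. The pads swing forward as they close: fully open they stand 13 mm farther back than shut.
Start: joints at [1.073, 0.615, -0.013, 1.423, 0.008, 1.103, -0.04], TCP at [0.295, -0.579, 0.304] pointing down, gripper open.
Joint ranges: [-3.12, 3.12], [-0.3, 2.06], [-1.34, 1.32], [0.26, 2.42], [-1.36, 4.5], [0.01, 1.98], [-2.84, 2.84]. Speed limits (rad/s): [2.79, 2.79, 3.14, 3.14, 3.14, 3.14, 3.14].

## Interface

Orientations are given as a unit quaternion [x, y, z, w].
In Python, from station import arm, snapshot, camera_info, ticket gives the robot as it stands. Calls block until the motion is done:
- arm.movep(position, orientation): joint-space move of the TCP to a pose.
- arm.line_to(position, velocity=0.15, ori=None): straight line of the TCP; ori=None keeps the orientation; velocity is the mean speed in m/s.
- arm.move_j(angles): joint-space move.
- arm.move_gripper(opening, effort=None): opening from 0.0 (shut) to 1.0 (fully open); effort is the grip in N (None keeps the last); returns when the fingers have stopped.
- arm.pause(seconds).
- arm.ik(position, orientation): joint angles nearest the present ones, or None.
- snapshot(name): name is "scene" or "side" or "wrist"; returns the picture (480x640x3 uint8, blue, green, red); there is no depth.
- camera_info(name): a dict with "fx", "fy", "cx", "cy" (pixels), "dist_coeffs" ([k1, k2, p1, p2, k3] as OpenCV has them; the pictures are not rectified), "R" (3x3) and "t" (3): a world point X has camera coordinates R X + t; the wrist camera has in their place "T_tool_cam" (4x4, takes a point from camera to tool coordinates, whose origin is the TCP and whose axes are the tool frame's). Camera axes: x right, y down, z forward; pixel columns grow to the right and rows downward; lengths in m; the calibration is good to about 2 mm. A picture is of the moment at which its call begins: read the wrist's pose just before it. camera_info takes no time and is no camera call.
A pose or a line that the arm cannot do raises arm.MotionError and nothing moves.
- ticket.finish_job(): hands the job in, once; it reports no verdict.
Readings, each from a call of its own:
- arm.read_time(): time.
- arm.read_joint_positions(): joint angles.
- arm.read_dq(): joint speeds.
- arm.read_effort(): joint torques, N m.
- arm.read_tool_pos(): TCP position.
- arm.read_eef_rot(): TCP orientation.
- arm.read_ft_force(): force on the tool from outside, world axes, zero at the start.
- arm.read_wrist_torque(): the same for the moment, N m.
- arm.read_opening(): opening from 0.0 (shut) to 1.0 (fully open).
Only numpy, scipy, OpenCV 4.12 (cv2) and the standard library are available. Lean on these libraries where they do the work, as an engineer would, in place of code of your own. Each camera call takes 0.05 s, during which the arm holds its last target.

## Working session

There is one attempt and no reset: what is moved stays moved. The work goes in short steps, each a Python script; the robot and the scene stay as the last script left them, time stands still between calls to the robot, and variables do not carry over. Pictures are saved under pics/ and viewed, and the job is handed in when it is done.

```bash
ls; mkdir -p pics; python3 - <<'E'
from station import arm, snapshot, camera_info, ticket
import cv2
for n in ("scene","side","wrist"):
    cv2.imwrite(f"pics/{n}0.png",snapshot(n)); c=camera_info(n); print(n,c)
print(arm.read_time(),arm.read_tool_pos(),arm.read_eef_rot())
E
```

```text
pics
scene {'fx': 447.53221329271497, 'fy': 447.53221329271497, 'cx': 313.7286333591003, 'cy': 234.71813987466035, 'dist_coeffs': array([-0.04491335,  0.        ,  0.        ,  0.        ,  0.        ]), 'R': array([[-0.61395796, -0.78923692,  0.01267739],
       [-0.52585013,  0.3969825 , -0.7522543 ],
       [ 0.58867416, -0.46851893, -0.6587509 ]]), 't': array([0.36286405, 0.37738374, 0.60986081])}
side {'fx': 471.500256104279, 'fy': 471.500256104279, 'cx': 321.2407757030986, 'cy': 237.23197407887923, 'dist_coeffs': array([-0.0803327,  0.       ,  0.       ,  0.       ,  0.       ]), 'R': array([[ 9.98695804e-01, -5.10556630e-02,  1.00960964e-04],
       [-3.10314855e-02, -6.08572362e-01, -7.92891371e-01],
       [ 4.05430367e-02,  7.91854153e-01, -6.09362998e-01]]), 't': array([-0.56276914,  0.12673912,  0.89950847])}
wrist {'fx': 336.68556657947374, 'fy': 336.68556657947374, 'cx': 319.2939413867363, 'cy': 238.1186338823973, 'dist_coeffs': array([-0.0648767,  0.       ,  0.       ,  0.       ,  0.       ]), 'T_tool_cam': array([[ 1.20124979e-03, -2.72039702e-01,  9.62285279e-01,
        -6.95638107e-02],
       [ 9.99998729e-01,  1.33599409e-03, -8.70640809e-04,
         5.08916974e-04],
       [-1.04875858e-03,  9.62285101e-01,  2.72040961e-01,
        -6.92314918e-02],
       [ 0.00000000e+00,  0.00000000e+00,  0.00000000e+00,
         1.00000000e+00]])}
0.15 [ 0.29468438 -0.57887535  0.30299726] [-0.68743884 -0.165641    0.68775233 -0.16427914]
```

View pics/scene0.png

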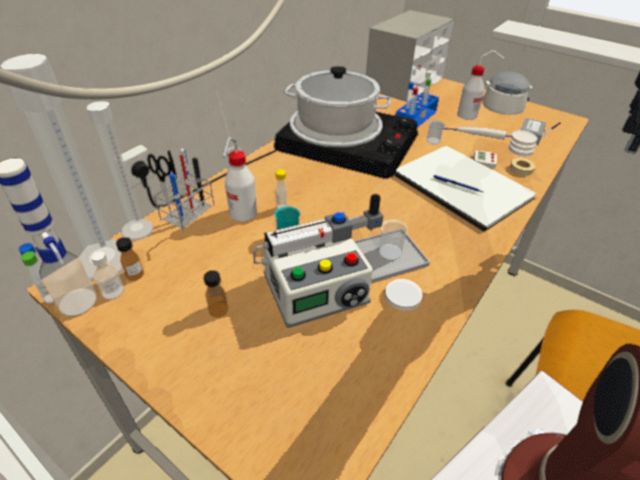

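View pics/side0.png

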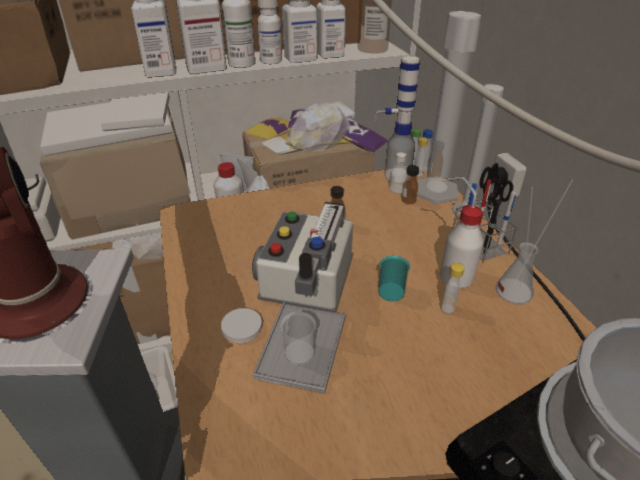

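View pics/wrist0.png

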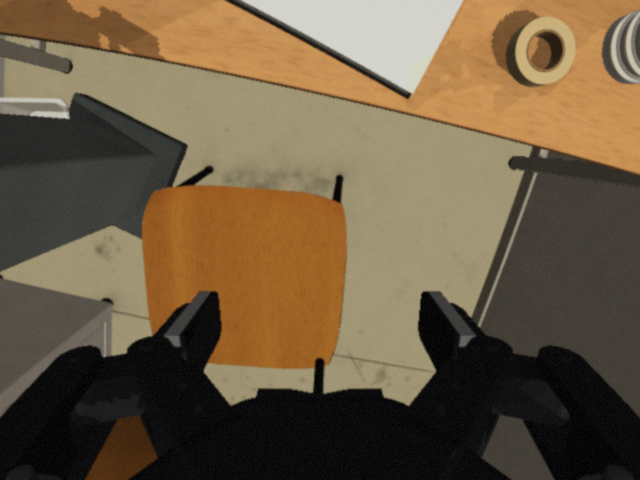

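Scene view: the unit is at about (315,270), with green (298,273), yellow (325,265) and red (351,258) keys, lock (340,218), post (375,203), beaker (391,240) and the turquoise look-alike (288,217). Side view: green (292,217), yellow (284,232), red (275,249), lock (317,243), post (306,262). I'll take close crops for exact pixels.

```bash
python3 - <<'E'
import cv2
a=cv2.imread("pics/scene0.png")[190:330,250:440]; cv2.imwrite("pics/sc.png",cv2.resize(a,None,fx=4.2,fy=4.2,interpolation=cv2.INTER_CUBIC))
a=cv2.imread("pics/side0.png")[180:400,215:415]; cv2.imwrite("pics/si.png",cv2.resize(a[:130],None,fx=4,fy=4,interpolation=cv2.INTER_CUBIC))
E
```

```text
(no output)
```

View pics/sc.png

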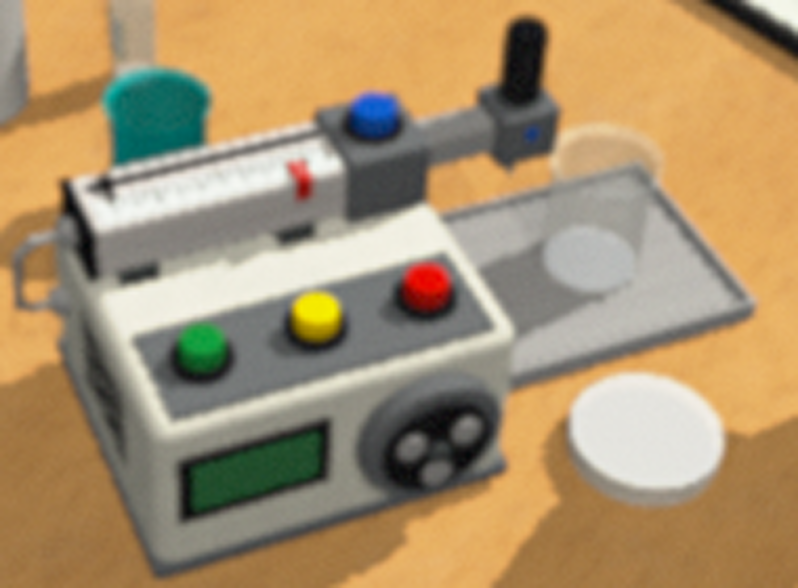

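View pics/si.png

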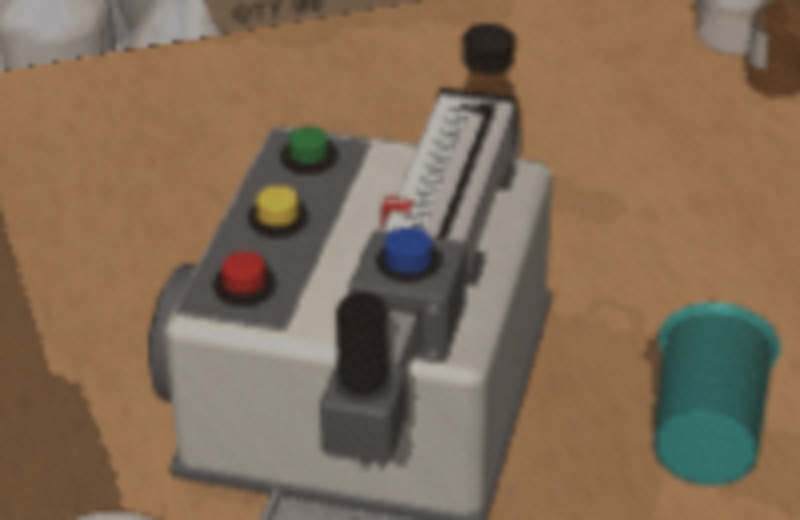

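```bash
cat > h.py <<'E'
import numpy as np, cv2
from station import arm, snapshot, camera_info, ticket
from scipy.spatial.transform import Rotation as R
def cam(n,pose=None):
    c=camera_info(n); K=np.array([[c['fx'],0,c['cx']],[0,c['fy'],c['cy']],[0,0,1]]); d=np.array(c['dist_coeffs'])
    if n=='wrist':
        T=np.eye(4);T[:3,:3]=R.from_quat(pose[1]).as_matrix();T[:3,3]=pose[0]
        T=np.linalg.inv(T@c['T_tool_cam']); return K,d,T[:3,:3],T[:3,3]
    return K,d,np.array(c['R']),np.array(c['t'])
def ray(c,uv):
    K,d,Rm,t=c; p=cv2.undistortPoints(np.array([[uv]],float),K,d)[0,0]
    v=Rm.T@np.array([p[0],p[1],1]); return -Rm.T@t, v/np.linalg.norm(v)
def tri(rs):
    A=0;b=0
    for o,v in rs:
        P=np.eye(3)-np.outer(v,v);A=A+P;b=b+P@o
    X=np.linalg.solve(A,b); return X,[np.linalg.norm((np.eye(3)-np.outer(v,v))@(X-o))*1e3 for o,v in rs]
def onz(r,z): o,v=r; return o+v*(z-o[2])/v[2]
def proj(c,X): return cv2.projectPoints(np.array(X,float).reshape(-1,3),cv2.Rodrigues(c[2])[0],c[3],c[0],c[1])[0].reshape(-1,2)
E
python3 - <<'E'
from h import *
np.set_printoptions(precision=4,suppress=True)
S=cam('scene');D=cam('side')
f=lambda p,s,o:[(p[0]+.5)/s-.5+o[0],(p[1]+.5)/s-.5+o[1]]
sc=dict(g=(202,338),y=(317,305),r=(428,277),lock=(376,104),post=(526,28))
si=dict(g=(308,140),y=(277,202),r=(244,265),lock=(408,242),post=(362,303))
P={}
for k in sc:
    X,e=tri([ray(S,f(sc[k],4.2,(250,190))),ray(D,f(si[k],4,(215,180)))]);P[k]=X;print(k,X,e)
d=P['g']-P['r'];print(np.linalg.norm(d),'yaw',np.degrees(np.arctan2(-d[0],d[1])))
d=P['lock']-P['post'];print(np.linalg.norm(d[:2]),'yaw',np.degrees(np.arctan2(-d[0],d[1])))
E
```

```text
g [0.5095 0.1017 0.1174] [np.float64(0.8609323905782159), np.float64(0.8609323905781888)]
y [0.4951 0.0513 0.1176] [np.float64(0.5258883813835749), np.float64(0.5258883813837042)]
r [0.48   0.0027 0.1183] [np.float64(1.4971557789472547), np.float64(1.4971557789473593)]
lock [ 0.5532 -0.028   0.1525] [np.float64(1.212515340620722), np.float64(1.2125153406205116)]
post [ 0.5321 -0.0974  0.177 ] [np.float64(1.5170512926105912), np.float64(1.5170512926108353)]
0.10330042502672243 yaw -16.583113021953626
0.07257837110100257 yaw -16.917050471815806
```

Triangulation is consistent: key spacing is 103 mm over two keys, lock to post 72 mm, yaw -16.7°. Look-alikes: the red-capped bottles (scene (237,160), (477,75)), the blue vial rack (415,110), the yellow-capped vial (281,180), and the turquoise beaker (288,217). None sits on the unit. The keys I want are (298,270), (325,262) and lock (339,214), as confirmed in the crop. I'll check IK and then hover with the wrist camera.

```bash
cat >> h.py <<'E'
YAW=np.radians(-16.7)
uy=np.array([-np.sin(YAW),np.cos(YAW),0]); ux=np.array([np.cos(YAW),np.sin(YAW),0])
def ori(s=1):
    x=np.array([0,0,-1.]);y=s*uy;return R.from_matrix(np.c_[x,y,np.cross(x,y)]).as_quat()
G=np.array([.5095,.1017,.1174]);Yk=np.array([.4951,.0513,.1176]);RK=np.array([.480,.0027,.118]);L=np.array([.5532,-.028,.1525]);P=np.array([.5321,-.0974,.160])
def snap(n,name):
    p=(arm.read_tool_pos(),arm.read_eef_rot()); im=snapshot(n); cv2.imwrite(f"pics/{name}.png",im)
    np.savez(f"pics/{name}.npz",p=p[0],q=p[1]); return im
E
python3 - <<'E'
from h import *
np.set_printoptions(precision=3,suppress=True)
for s in (1,-1):
  for n,p in dict(g=G+[0,0,.19],gd=G+[0,0,.068],L=L+[0,0,.068],post=P+[0,0,.054],out=P+[0,0,.054]-.085*uy).items():
    print(s,n,arm.ik(p,ori(s)))
print(arm.read_time())
E
```

```text
1 g [ 0.263  0.501 -0.756  1.779  0.397  1.021  0.636]
1 gd [ 0.17   0.648 -0.63   1.92   0.549  0.751  0.501]
1 L [ 0.421  0.643 -0.652  1.793  0.494  0.874  0.819]
1 post [ 0.536  0.627 -0.618  1.836  0.478  0.832  0.958]
1 out [ 0.687  0.62  -0.605  1.844  0.467  0.824  1.123]
-1 g [-0.142  0.412 -0.139  1.791  0.069  0.944 -2.172]
-1 gd [-0.278  0.573  0.057  1.934 -0.052  0.636 -2.049]
-1 L [-0.058  0.566  0.106  1.809 -0.081  0.772 -1.772]
-1 post [ 0.061  0.558  0.12   1.851 -0.095  0.737 -1.629]
-1 out [ 0.208  0.556  0.136  1.859 -0.107  0.734 -1.459]
0.15
```

```bash
python3 - <<'E'
from h import *
arm.movep(G+[0,0,.20]+.05*ux-.04*uy,ori(1)); print(arm.read_time())
arm.move_gripper(0.0,60); print(arm.read_time(), arm.read_tool_pos(), arm.read_opening(), arm.read_ft_force())
snap('wrist','w1')
E
```

```text
2.5583
3.325 [0.5458914  0.04905201 0.31740775] -0.003000741760090382 [-0.29396109 -0.09776453  0.12259941]
```

View pics/w1.png

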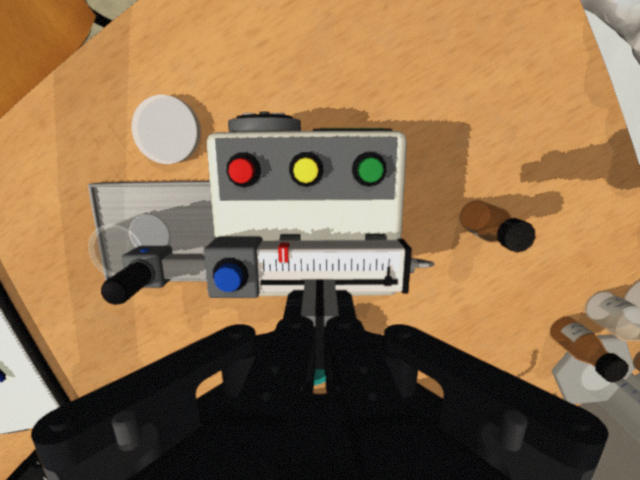

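The wrist view shows red (242,170), yellow (306,170), green (371,170), lock (229,277), marker (284,253), pointer (~389,270) and post (118,289). Next a zoom for the pixel measurements.

```bash
python3 - <<'E'
import cv2
a=cv2.imread("pics/w1.png")
cv2.imwrite("pics/w1c.png",cv2.resize(a[230:310,210:430],None,fx=3.6,fy=3.6,interpolation=cv2.INTER_CUBIC))
from h import *
np.set_printoptions(precision=4,suppress=True)
z=np.load("pics/w1.npz");C=cam('wrist',(z['p'],z['q']))
for n,uv,h in (('g',(371,168),.1174),('y',(306,168),.1176),('r',(242,168),.118),('lock',(229,278),.1525),('post',(113,292),.176)):
    print(n,onz(ray(C,uv),h))
print(proj(C,[G,Yk,RK,L,P+[0,0,.016]]))
E
```

```text
g [0.5098 0.1025 0.1174]
y [0.4952 0.0534 0.1176]
r [0.4805 0.0051 0.118 ]
lock [ 0.5541 -0.0242  0.1525]
post [ 0.5336 -0.0982  0.176 ]
[[369.8723 167.9648]
 [303.4064 168.7012]
 [238.9283 168.2758]
 [223.8615 278.2332]
 [112.9954 289.8527]]
```

View pics/w1c.png

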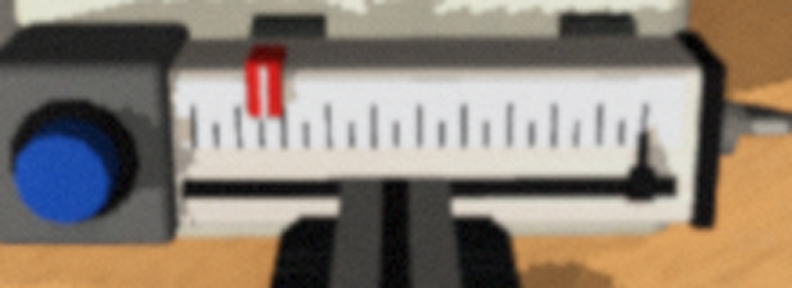

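Pointer sits on the 0 tick (644) and the marker on about the 16.9th 5 mm tick, so the target extension is about 84.4 mm. Now pressing green under force feedback.

```bash
cat >> h.py <<'E'
G=np.array([.5097,.1021,.1174]);Yk=np.array([.4952,.0524,.1176]);L=np.array([.5537,-.026,.1525])
def press(pt,fstop,dmax,start=.004,step=.001,log=True):
    a=pt+[0,0,.073+start]
    arm.line_to(a,velocity=.1); f0=arm.read_ft_force()[2]; d=start
    while d>-dmax:
        d-=step; arm.line_to(pt+[0,0,.073+d],velocity=.03); f=arm.read_ft_force()[2]-f0
        if log: print(round(d*1e3,1),round(f,2),round((arm.read_tool_pos()[2]-.073-pt[2])*1e3,2))
        if f>fstop: break
    return d
E
python3 - <<'E'
from h import *
arm.line_to(G+[0,0,.073+.03],velocity=.2,ori=ori(1)); print(arm.read_time())
press(G,5.0,.009); print(arm.read_time())
arm.pause(.15); print(arm.read_ft_force()); snap('side','s1')
arm.line_to(G+[0,0,.073+.025],velocity=.12); print(arm.read_time())
E
```

```text
4.1083
3.0 -0.27 3.52
2.0 -0.37 2.04
1.0 -0.47 0.91
0.0 -0.31 -0.09
-1.0 1.36 -0.86
-2.0 1.62 -1.88
-3.0 2.5 -2.91
-4.0 2.29 -3.9
-5.0 3.28 -4.92
-6.0 5.25 -5.69
7.0167
[ 0.09946638 -0.18370696  5.39200014]
7.625
```

Green bottomed out, with contact at -0.5 mm and the stop at -5.7 mm. Yellow next.

```bash
python3 - <<'E'
from h import *
arm.line_to(Yk+[0,0,.073+.02],velocity=.15)
press(Yk,4.8,.0085,start=.002); print(arm.read_time())
arm.pause(.1); print(arm.read_ft_force())
arm.line_to(Yk+[0,0,.073+.07],velocity=.2); print(arm.read_time())
snap('wrist','w2')
E
```

```text
1.0 -0.38 1.34
0.0 0.04 0.06
-1.0 0.53 -0.9
-2.0 -0.14 -1.93
-3.0 2.04 -2.92
-4.0 2.33 -3.93
-5.0 2.5 -4.92
-6.0 2.91 -5.88
-7.0 10.74 -6.01
10.7083
[-1.28960571 -1.46861195  9.95887058]
11.3417
```

View pics/w2.png

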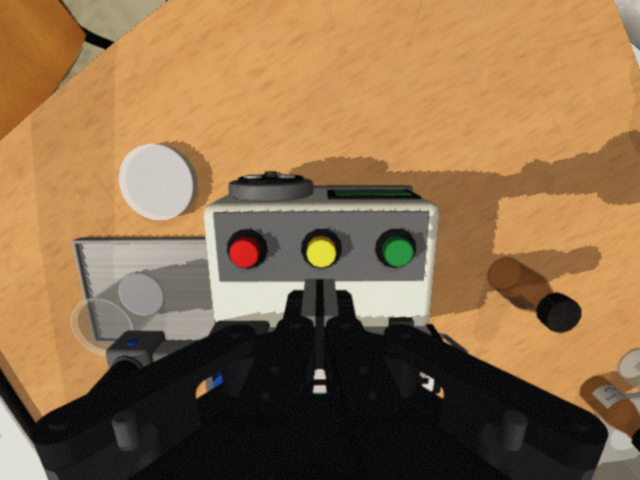

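Yellow bottomed out too (force rise at -6 mm) and nothing else has moved. Lock button next: approach high, then press.

```bash
python3 - <<'E'
from h import *
arm.line_to(L+[0,0,.073+.03],velocity=.2)
press(L,6.0,.010,start=.003); print(arm.read_time())
arm.pause(.4); print(arm.read_ft_force())
arm.line_to(L+[0,0,.073+.03],velocity=.2)
arm.line_to(L+[0,0,.073+.09]+.03*ux+.015*uy,velocity=.25); print(arm.read_time())
snap('wrist','w3');snap('side','s3');im=snap('scene','c3')
cv2.imwrite("pics/c3c.png",cv2.resize(im[170:330,230:440],None,fx=3.6,fy=3.6))
E
```

```text
2.0 -0.79 2.56
1.0 -0.57 1.07
0.0 -0.7 -0.09
-1.0 -0.14 -1.09
-2.0 0.7 -1.87
-3.0 2.3 -2.83
-4.0 1.64 -3.86
-5.0 2.93 -4.96
-6.0 3.05 -5.93
-7.0 3.13 -6.9
-8.0 4.59 -7.89
-9.0 5.79 -8.75
-10.0 10.93 -8.86
15.7
[-1.16273075 -0.62454145 11.63533179]
16.875
```

View pics/w3.png

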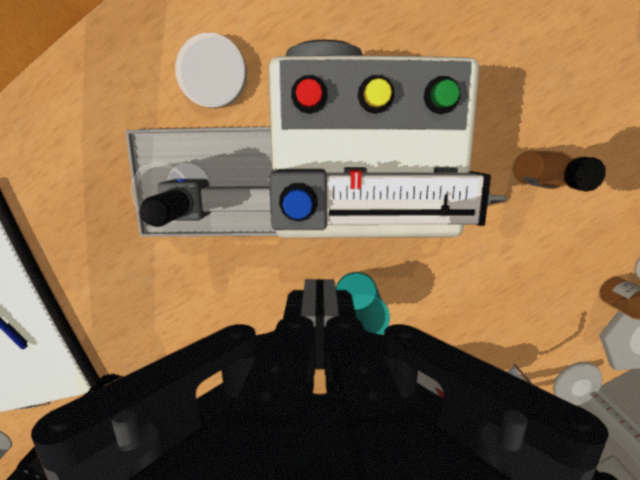

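View pics/c3c.png

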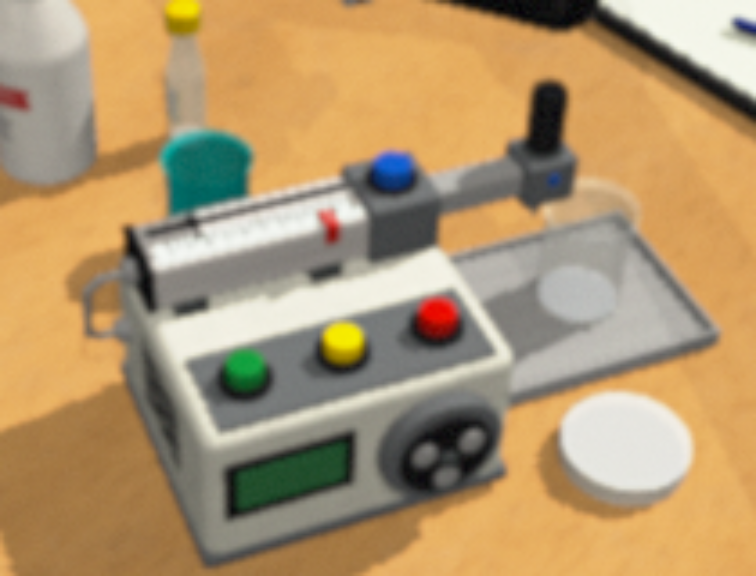

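The boom popped out: pointer at (446,203), marker at (356,181), post top at (~151,211). I'll zoom to measure.

```bash
python3 - <<'E'
import cv2
a=cv2.imread("pics/w3.png")
cv2.imwrite("pics/w3c.png",cv2.resize(a[150:240,120:500],None,fx=2,fy=2,interpolation=cv2.INTER_CUBIC))
cv2.imwrite("pics/w3d.png",cv2.resize(a[160:220,320:500],None,fx=4.4,fy=4.4,interpolation=cv2.INTER_CUBIC))
E
```

```text
(no output)
```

View pics/w3c.png

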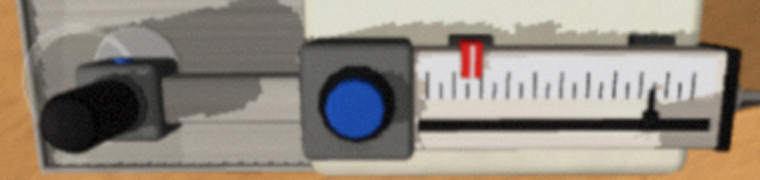

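View pics/w3d.png

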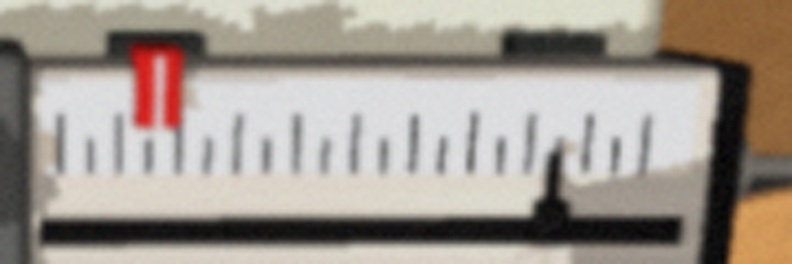

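```bash
python3 - <<'E'
from h import *
np.set_printoptions(precision=4,suppress=True)
z=np.load("pics/w3.npz");C=cam('wrist',(z['p'],z['q']))
Xp=onz(ray(C,(154.5,211)),.176);print('post',Xp,'expected',P-.0155*uy)
m=onz(ray(C,(356,182)),.136);t=onz(ray(C,(445.8,196)),.136);print(m,t,'along',(t-m)@uy)
f=lambda i:onz(ray(C,((i+.5)/4.4-.5+320,160+155/4.4)),.134)
print('ptr',(f(646)-f(555))@uy,'marker',(f(646)-f(157))@uy,'0-100',(f(646)-f(60))@uy)
im=cv2.imread('pics/c3.png');D=cam('side');S=cam('scene')
for Q in (P-.0155*uy+[0,0,.016],): print(proj(S,Q),proj(D,Q))
a=cv2.imread("pics/s3.png")[190:310,230:380];cv2.imwrite("pics/s3c.png",cv2.resize(a,None,fx=5,fy=5,interpolation=cv2.INTER_CUBIC))
print(arm.read_time())
E
```

```text
post [ 0.5294 -0.113   0.176 ] expected [ 0.5276 -0.1122  0.16  ]
[0.5541 0.0173 0.136 ] [0.5831 0.0791 0.136 ] along 0.06751789555994907
ptr 0.015910015958733727 marker 0.0841266656791376 0-100 0.10056962513110362
[[381.3717 194.5513]] [[301.6907 262.6763]]
17.025
```

View pics/s3c.png

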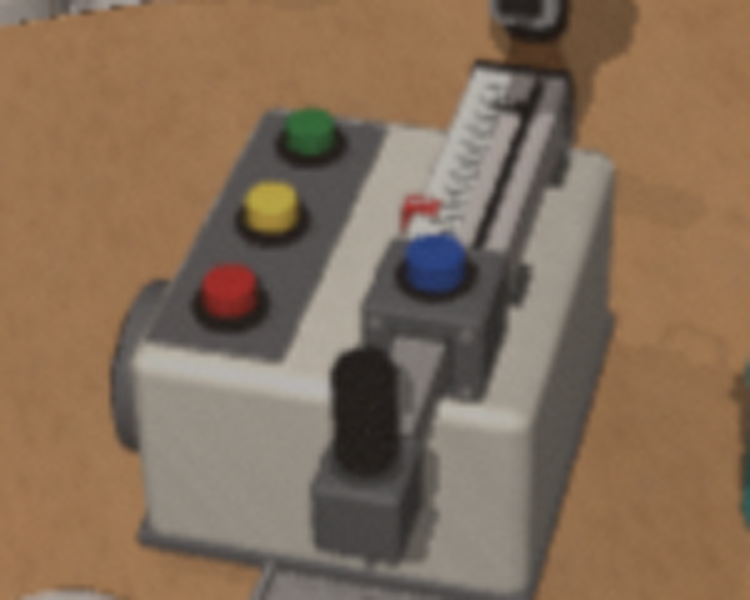

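Marker 84.1 mm, pointer now 15.9 mm, post at (0.529,-0.113). Grasping the post with the jaws along the boom axis.

```bash
python3 - <<'E'
from h import *
PG=np.array([.5287,-.1127,.215])
arm.line_to(PG+[0,0,.07],velocity=.2); arm.move_gripper(.6,40); print(arm.read_time())
arm.line_to(PG,velocity=.12); print(arm.read_time(),arm.read_ft_force())
arm.move_gripper(0.0,40); arm.pause(.1); print(arm.read_time(),arm.read_opening(),arm.read_ft_force(),arm.read_tool_pos())
snap('scene','c4');snap('side','s4')
a=cv2.imread("pics/s4.png")[170:320,220:380];cv2.imwrite("pics/s4c.png",cv2.resize(a,None,fx=4,fy=4,interpolation=cv2.INTER_CUBIC))
a=cv2.imread("pics/c4.png")[150:300,240:440];cv2.imwrite("pics/c4c.png",cv2.resize(a,None,fx=4,fy=4,interpolation=cv2.INTER_CUBIC))
E
```

```text
18.2833
19.0167 [ 0.5403781  -0.43074055  0.90798798]
19.5 0.22326044156985556 [-1.13146771 -0.26946612  5.3803213 ] [ 0.52910987 -0.11278594  0.21586035]
```

View pics/s4c.png

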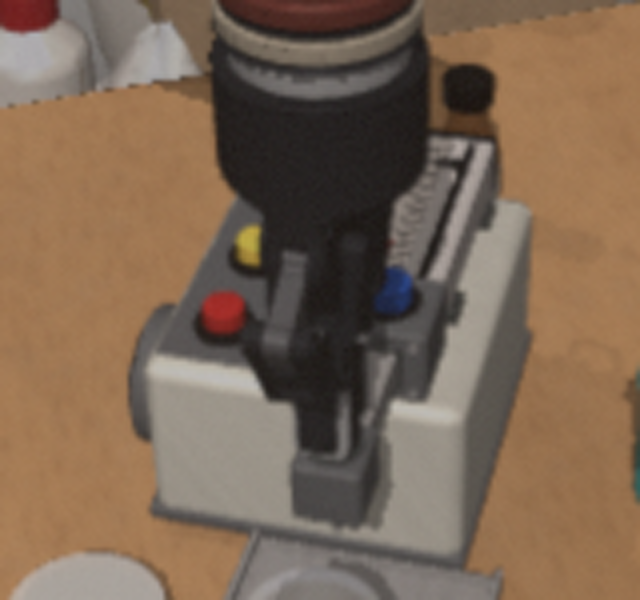

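View pics/c4c.png

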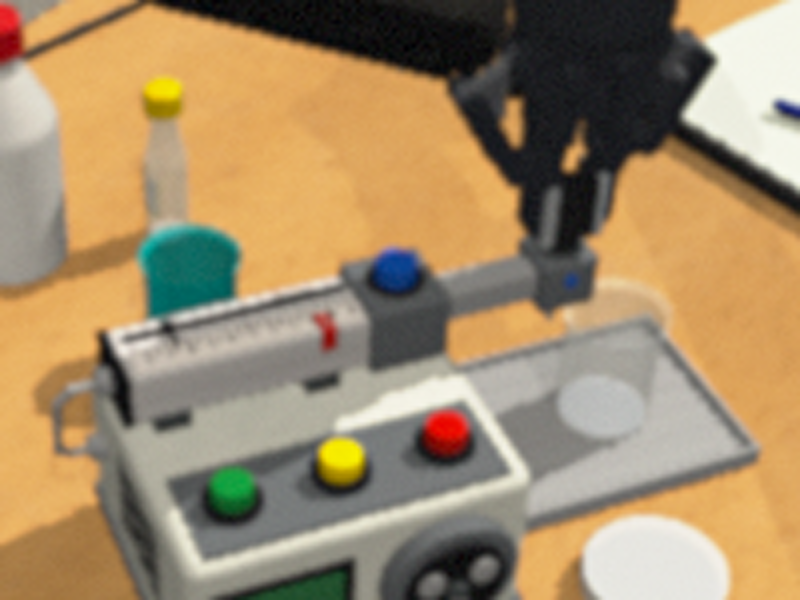

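The post is held (opening 0.22 ≈ 19–20 mm). Drawing out most of the way, then measuring.

```bash
python3 - <<'E'
from h import *
p=arm.read_tool_pos()
p0=np.array(np.load('pics/c4.npz')['p'])
q=p0-.066*uy; arm.line_to(q,velocity=.06); arm.pause(.2)
print(arm.read_time(),arm.read_opening(),arm.read_ft_force(),(arm.read_tool_pos()-p0)@uy,arm.read_tool_pos()-q)
snap('scene','c5');snap('side','s5');snap('wrist','w5')
a=cv2.imread("pics/s5.png")[170:320,220:380];cv2.imwrite("pics/s5c.png",cv2.resize(a,None,fx=4,fy=4,interpolation=cv2.INTER_CUBIC))
a=cv2.imread("pics/c5.png")[205:255,255:355];cv2.imwrite("pics/c5c.png",cv2.resize(a,None,fx=8,fy=8,interpolation=cv2.INTER_CUBIC))
E
```

```text
21.05 0.22257216161830784 [3.02025862 3.67532676 2.27861629] -0.06555865713300234 [4.67245859e-04 3.20596828e-04 2.14595828e-05]
```

View pics/s5c.png

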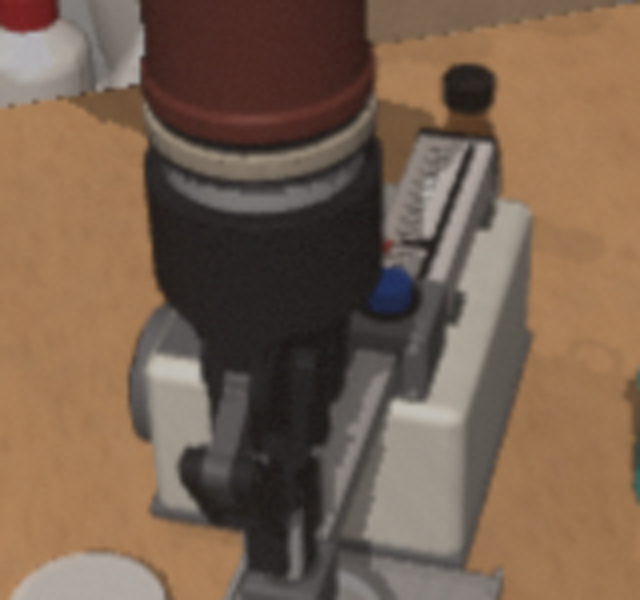

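View pics/c5c.png

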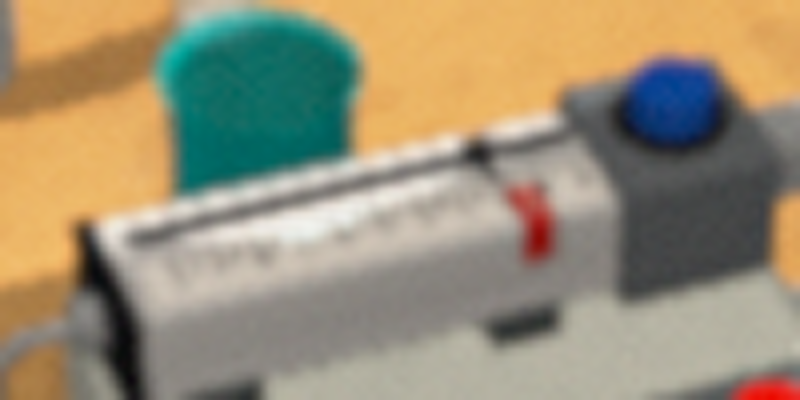

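View pics/w5.png

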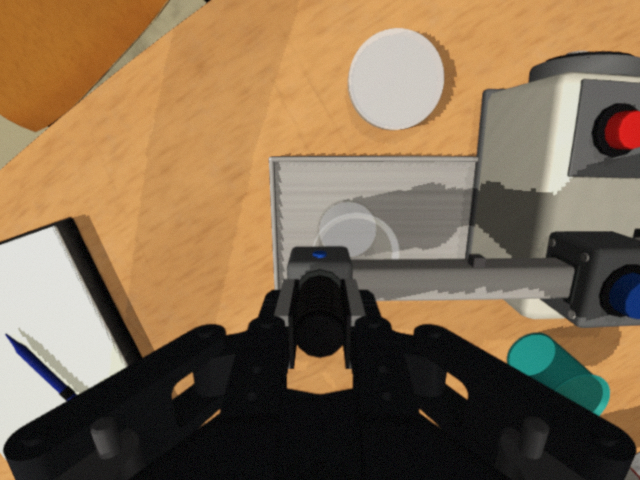

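```bash
python3 - <<'E'
from h import *
S=cam('scene');D=cam('side')
# marker line position by tri from wrist w1,w3
rs=[]
for n,uv in (('w1',((263+.5)/3.6-.5+210,(92+.5)/3.6-.5+230)),('w3',((159+.5)/4.4-.5+320,(90+.5)/4.4-.5+160))):
    z=np.load(f"pics/{n}.npz");rs.append(ray(cam('wrist',(z['p'],z['q'])),uv))
print(tri(rs)); M=onz(rs[1],.135)
out=[]
for nm,C,o,s,w in (('c5',S,(255,205),8,(100,50)),('s5',D,(290,195),8,(60,50))):
    im=cv2.imread(f'pics/{nm}.png')[o[1]:o[1]+w[1],o[0]:o[0]+w[0]];im=cv2.resize(im,None,fx=s,fy=s,interpolation=cv2.INTER_CUBIC)
    for k in (-.004,0,.004):
        a=proj(C,[M+k*uy-.004*ux,M+k*uy+.03*ux]); a=((a-o+.5)*s-.5).round().astype(int)
        cv2.line(im,tuple(map(int,a[0])),tuple(map(int,a[1])),(0,255,0) if k==0 else (255,0,255),1)
    cv2.imwrite(f'pics/{nm}o.png',im)
E
```

```text
(array([0.55253166, 0.01736266, 0.13821827]), [np.float64(0.10411992740576886), np.float64(0.10411992740591772)])
```

View pics/c5o.png

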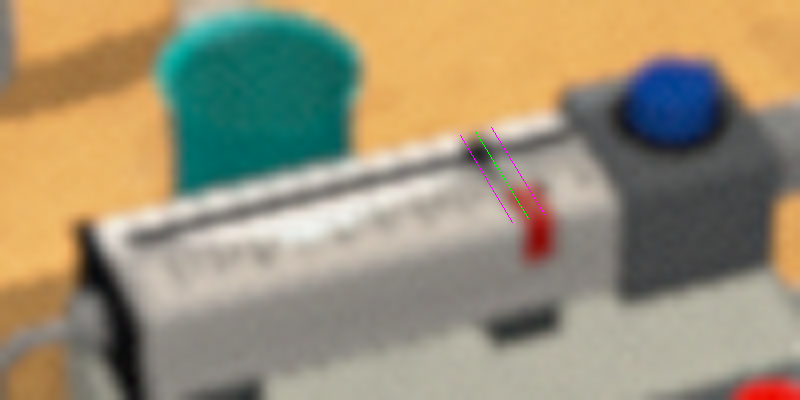

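View pics/s5o.png

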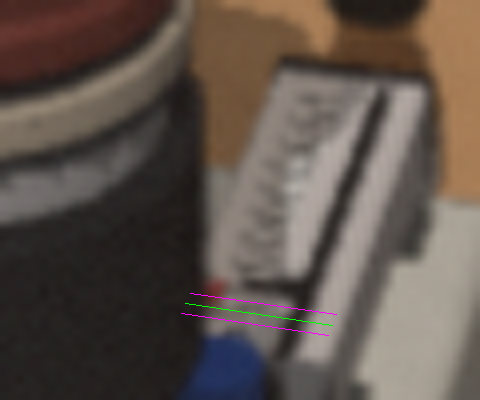

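Three readings agree that the pointer is still about 2.5 mm short: kinematics 65.6 of 68.2 mm, scene overlay ≈2.3 mm, side view 1–3 mm. Moving the remaining bit.

```bash
python3 - <<'E'
from h import *
p0=np.array(np.load('pics/c4.npz')['p'])
arm.line_to(p0-.0688*uy,velocity=.03); arm.pause(.3)
print(arm.read_time(),arm.read_opening(),arm.read_ft_force(),(arm.read_tool_pos()-p0)@uy)
n='c6';ims=[snap('scene','c6').astype(float) for _ in range(3)];im=np.mean(ims,0);sd=np.mean([snap('side','s6').astype(float) for _ in range(3)],0)
a=cv2.resize(im[205:255,275:345],None,fx=7,fy=7,interpolation=cv2.INTER_CUBIC);b=cv2.resize(sd[195:245,305:355],None,fx=6,fy=6,interpolation=cv2.INTER_CUBIC)
o=np.zeros((350,790,3));o[:350,:490]=a;o[:300,490:790]=b;cv2.imwrite('pics/f6.png',np.clip(o,0,255))
E
```

```text
21.75 0.22090753168054109 [3.2257674  3.76619774 2.67842206] -0.06824643036584299[ WARN:0@12.602] global loadsave.cpp:1063 imwrite_ Unsupported depth image for selected encoder is fallbacked to CV_8U.
```

View pics/f6.png

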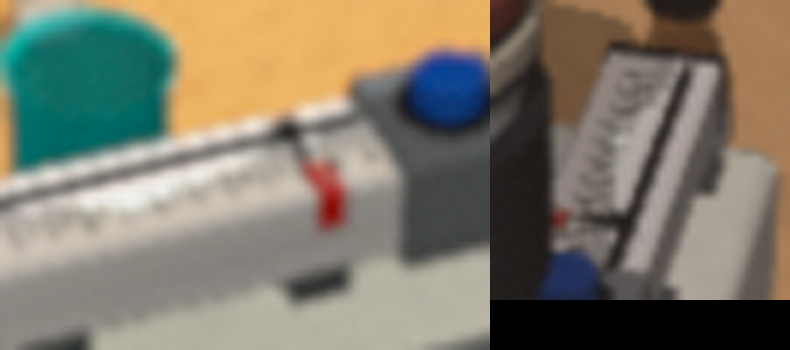

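View pics/c6.png

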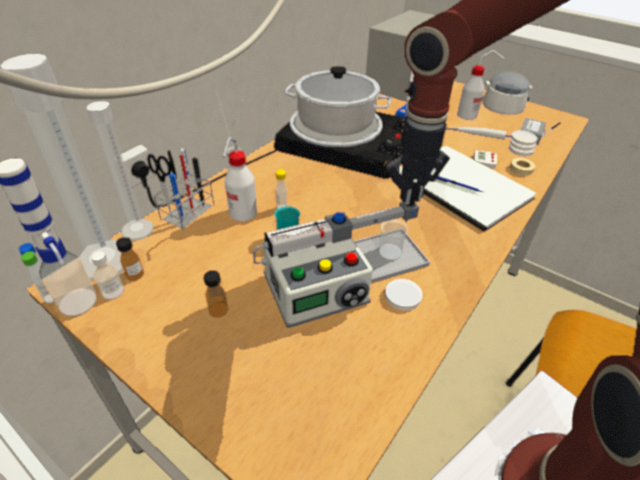

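The kinematics say on target, while the side view hints at 0–2 mm short. To cross-check, I'll read the pointer's dark stub along the scale in all stored pictures.

```bash
python3 - <<'E'
from h import *
from scipy.ndimage import map_coordinates
z=np.load("pics/w3.npz");C=cam('wrist',(z['p'],z['q']))
g=lambda i,j:onz(ray(C,((i+.5)/4.4-.5+320,(j+.5)/4.4-.5+160)),.135)
T0=g(646,185); # below tick 0 between ticks and slot (stub row)
T100=g(60,185)
ax=(T100-T0)/np.linalg.norm(T100-T0); print(ax,uy)
e=np.arange(-5,100,.25)/1e3
for n,c in (('w1','wrist'),('w3','wrist'),('scene0','scene'),('c3','scene'),('c4','scene'),('c5','scene'),('c6','scene'),('side0','side'),('s3','side'),('s4','side'),('s5','side'),('s6','side')):
    im=cv2.imread(f'pics/{n}.png').astype(float)
    if c=='wrist': zz=np.load(f'pics/{n}.npz');CC=cam(c,(zz['p'],zz['q']))
    else: CC=cam(c)
    r=[]
    for off in (-.002,0,.002):
        uv=proj(CC,T0+off*ux+e[:,None]*ax)
        v=map_coordinates(im.mean(2),[uv[:,1],uv[:,0]],order=1)
        m=(e>.0)&(e<.095); bg=cv2.medianBlur(v.astype(np.float32).reshape(-1,1),5).ravel()
        k=np.ones(101)/101; loc=np.array([np.median(v[max(0,i-40):i+41]) for i in range(len(v))])
        d=np.clip(loc-v,0,None); i=np.argmax(np.where((e>-.003)&(e<.092),d,0)); s=slice(max(0,i-12),i+13)
        w=d[s]; r.append((round(float((w*e[s]).sum()/w.sum()*1e3),2),round(float(d[i]),0)))
    print(n,r)
E
```

```text
[-0.28281895 -0.95917331  0.        ] [0.28736052 0.95782249 0.        ]
w1 [(0.44, 152.0), (0.68, 161.0), (0.77, 148.0)]
w3 [(16.38, 163.0), (16.25, 147.0), (16.1, 130.0)]
scene0 [(2.52, 84.0), (2.19, 78.0), (2.42, 71.0)]
c3 [(18.5, 36.0), (18.3, 30.0), (18.52, 27.0)]
c4 [(16.56, 53.0), (16.58, 54.0), (15.92, 50.0)]
c5 [(81.92, 41.0), (81.21, 47.0), (81.43, 54.0)]
c6 [(84.48, 52.0), (84.45, 47.0), (84.24, 39.0)]
side0 [(-3.13, 42.0), (-2.85, 51.0), (-2.82, 51.0)]
s3 [(9.03, 38.0), (8.46, 40.0), (8.25, 40.0)]
s4 [(6.44, 43.0), (6.08, 52.0), (7.88, 50.0)]
s5 [(72.87, 47.0), (72.49, 56.0), (74.06, 58.0)]
s6 [(75.88, 47.0), (75.22, 49.0), (74.89, 61.0)]
```

The cross-check found that closing the grip pushed the boom back by about 2 mm (scene 18.4→16.5, side about the same). That agrees with the side view, so I'll draw 2 mm more.

```bash
python3 - <<'E'
from h import *
p0=np.array(np.load('pics/c4.npz')['p'])
arm.line_to(p0-.0708*uy,velocity=.02); arm.pause(.4)
print(arm.read_time(),arm.read_opening(),arm.read_ft_force(),(arm.read_tool_pos()-p0)@uy)
im=np.mean([snap('scene','c7').astype(float) for _ in range(3)],0);sd=np.mean([snap('side','s7').astype(float) for _ in range(3)],0)
snap('wrist','w7')
a=cv2.resize(im[205:255,275:345],None,fx=7,fy=7,interpolation=cv2.INTER_CUBIC);b=cv2.resize(sd[195:245,305:355],None,fx=6,fy=6,interpolation=cv2.INTER_CUBIC)
o=np.zeros((350,790,3));o[:350,:490]=a;o[:300,490:790]=b;cv2.imwrite('pics/f7.png',np.clip(o,0,255).astype(np.uint8))
E
```

```text
22.7 0.2219168124922203 [2.3786349  4.68121629 2.88542052] -0.0700879206639226
```

View pics/f7.png

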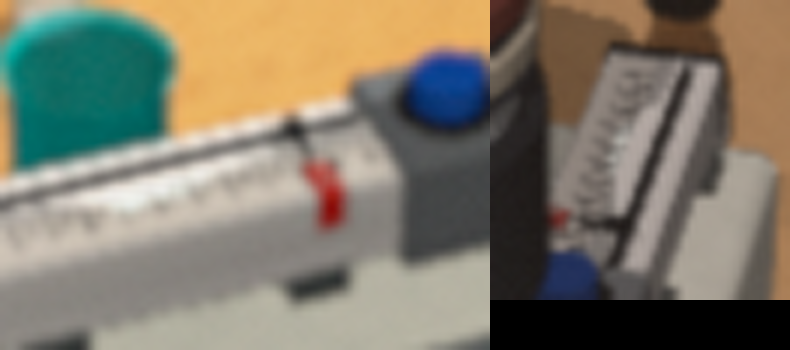

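View pics/w7.png

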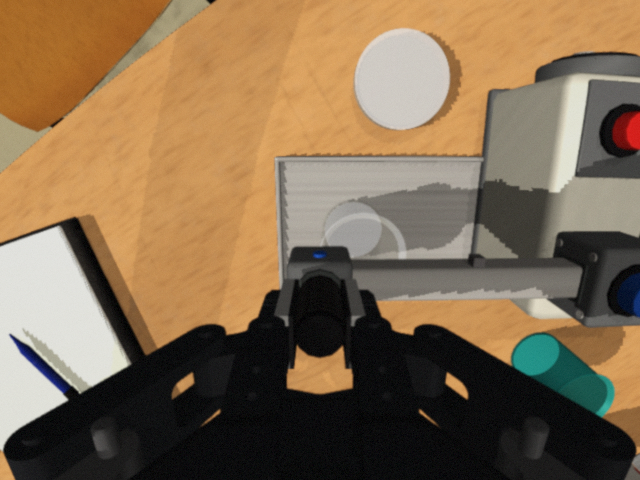

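Both fixed views now show the pointer on the middle of the marker: scene pointer line reaches (322,175) against marker (322,178), side 218 against 217. The beaker is still upright on the tray. One last check that the marker hasn't moved, then hand in.

```bash
python3 - <<'E'
from h import *
for n in ('scene0','c3','c7'):
    a=cv2.imread(f'pics/{n}.png').astype(int)[220:245,310:335];m=(a[...,2]-a[...,1:2].max(2)>50);y,x=np.nonzero(m);print(n,x.mean()+310,y.mean()+220,m.sum())
for n in ('scene0','c7'):
    a=cv2.imread(f'pics/{n}.png')
d=cv2.absdiff(cv2.imread('pics/scene0.png'),cv2.imread('pics/c7.png'))
print('dish',d[280:310,385:425].mean(),'vial',d[270:318,203:230].mean(),'beaker lower',d[245:262,378:406].mean())
ticket.finish_job(); print(arm.read_time(),arm.read_opening())
E
```

```text
scene0 320.45238095238096 230.71428571428572 42
c3 320.625 230.825 40
c7 320.18918918918916 230.16216216216216 37
dish 8.420555555555556 vial 3.8644547325102883 beaker lower 5.622549019607843
the job is handed in; nothing more can be done
the job is handed in; nothing more can be done
```

I pressed green, then yellow, each down to its stop and let go. I then held the blue lock button fully down until the boom popped out, and drew the boom out by the grip post. I handed the job in at about 23 s, still holding the post.

**Last checks:**
- **Pointer:** it stands at about 84 mm and the marker at about 84.1 mm. The scene and side pictures both show the pointer on the middle of the marker, within roughly 1 mm.
- **Marker:** its position in the scene picture is within a pixel of where it started.
- **Other objects:** the beaker stands upright on the tray, and the dish and vial show no visible change. The red stop key was never touched.

**A disagreement I corrected:** after the first pull the arm's own readings said the pointer was on the marker. The pictures showed it about 2 mm short, because closing the gripper had pushed the boom back. I drew it out about 2 mm more.

The wrist camera could not see the scale while holding the post, so the final reading comes only from the two fixed cameras.

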